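Push the soil-vial rack through the splash gate into the rinse tub

ROBOT

A 7-joint arm with a two-finger parallel gripper is mounted at the origin on the work surface. World frame = base frame: x ahead of the robot, y to its left, z up, the work surface at z = 0. Lengths are in m, angles in rad, forces in N, time in s.
With the tool pointing down it reaches from about 0.425 to 1.025 m from the base axis. Payload 3.6 kg.
Tool frame: the origin (TCP) lies midway between the tips of the shut fingers; the grasp point (between the pads) lies 19 mm behind it; z points along the fingers, y is the line along which they close (so a half turn about z gives the same grasp; the last joint's range is limited). The gripper opens to 85 mm and grips with 20 to 120 N. Pads are 22 mm wide; open, the fingers measure 114 mm over their backs; the gripper's body (76 mm by 85 mm) begins 54 mm behind the grasp point. The pads swing forward as they close: fully open they stand 13 mm farther back than shut.
Start: joints at [1.065, 0.591, 0.048, 1.609, -0.033, 0.943, -0.034], TCP at [0.291, -0.664, 0.231] pointing down, gripper open.
Joint ranges: [-2.69, 2.69], [-0.47, 2.24], [-1.27, 1.36], [0.19, 2.51], [-1.53, 4.68], [0.08, 2.07], [-3.09, 3.09]. Speed limits (rad/s): [2.57, 2.57, 3.14, 3.14, 3.14, 3.14, 3.14].

INTERFACE

Orientations are given as a unit quaternion [w, x, y, z].
In Python, from rig import * gives the robot as it stands. The module is installed in compiled form; this text tells all that it offers.
- The arm moves only by the tool jog_arm, never from a script. Its argument "increments" is a list of rows, each a list of 3 entries, a list of its own where there are three numbers: the shift along the tool's x, y, z in m, then the turn, a rotation vector about the tool's x, y, z in degrees, then the closure, from 0 (fully open) to 1 (shut). In form: [[[tx, ty, tz], [rx, ry, rz], claw], ...]. A call has exactly 8 rows; each row is the pose to reach, as a shift and turn from the pose commanded when the call began, along the tool's axes at that moment; what a row does not reach only later rows make up. A row lasts 1/10 s, in which the tool goes at most 50 mm and 8.59 degrees, less where a joint would pass 70% of its speed; a pose out of reach is approached as far as the arm can. A call with a gripper value outside its range is refused whole. The fingers move at their own pace and stop on an object; "force" is the grip in N (left out, the last holds). Time passes only in rows, so rows that repeat a pose let the fingers close, or fill a call up. It gives the time, the measured TCP pose, the force, the opening and the grip force at its end, in the units of the state.
- observe(): the state, without advancing time (a new reading comes with each control period).
- grab_frame(name): name is "scene" or "top"; returns the picture (480x640x3 uint8, red, green, blue); there is no depth.
- camera_params(name): a dict with "intrinsics" (3x3 intrinsics, pixels), "world_from_camera" (4x4, takes a point from camera to world coordinates). Camera axes: x right, y down, z forward; pixel columns grow to the right and rows downward; lengths in m; the calibration is good to about 2 mm. A picture is of the moment at which its call begins. camera_params takes no time and is no camera call.
- hand_in(): hands the job in; it is judged then, once.
Trained networks look in the newest picture that a camera, given by its name, has taken for a name from the list of things; names that differ only in an ending like _2 or _b are one class to them, and where a whole thing is asked for, a point or a joint stands for the part that bears it (a point fixed in the world has none). Each returns a list of dicts, best first, with "confidence" (0 to 1); they miss things now and then, are a little off and sometimes report something else, mostly with a low value. They report only what shows in the picture. A call takes as long as a camera call. They do not tell look-alikes from the thing itself.
- find_in(target, camera): "location" ([x, y, z] in m, in the coordinates of the camera as it stood for that picture, good to about 4 mm: the middle of the surface that is visible of it).
The state is a dict: "t": time; "joints": joint angles; "dq": joint speeds; "joint_efforts": joint torques, N m; "tool_pos": TCP position; "tool_rot": TCP orientation; "ft_force": force on the tool from outside, world axes, zero at the start; "wrist_torque": the same for the moment, N m; "gripper_width": opening from 0.0 (shut) to 1.0 (fully open); "gripper_force": force on a finger pad.
Only numpy, scipy, OpenCV 4.12 (cv2) and the standard library are available. Lean on these libraries where they do the work, as an engineer would, in place of code of your own. Each camera call takes 0.05 s, during which the arm holds its last target. There are 200 camera calls.

TASK

The rack of soil vials stands on the steel slideway and has to go into the rinse tub. Swing the tub's spring-shut splash gate open towards the slideway with one fingertip and keep holding it clear of the rack while another finger pushes the rack along the slideway and right through, then take the hand away so that the gate springs shut behind the rack. Only push: never pick up or tip the rack, do not let the gate knock or drag against it, and leave the other things on the bench where they are.

Things in the scene. Friction and masses are not known exactly. Their poses are not given: they have to be found in the camera images.
- tub: fixed rinse station: milky open-topped tub, steel slideway leading into its end wall. Origin at table height, on the centre line, at the outside of that end wall; x along the slideway into the tub, the gate is hinged on the -y side, z up. The offsets below are in this frame. Tub inside: x 5 to 145, y -66 to 66 mm; walls 5 mm thick, 72 mm high, rim to 75 mm
- slide_end (a point): outer end of the slideway's floor, on the centre line, at (-205, 0, 12) mm. The floor is 12 mm above the table and runs level to the end wall and on as the tub's floor (drain slots are flush). Low upstands on both sides: inner faces at y = +-37 mm, 4 mm thick, tops 22 mm above the table
- mouth (a point): middle of the mouth in the end wall, at floor level, at (0, 0, 12) mm. The end wall is x = 0 to 5 mm; its mouth runs from y = -39 to +39 mm and is open at the top, so a finger can come down into it from above
- gate_hinge (a point): top of the gate's upright hinge, at (-6, -44, 72) mm
- gate (a joint): angle of the splash gate, rad: 0 shut across the mouth; grows as it swings outwards, towards the slideway (it cannot swing into the tub); 1.57 parallel to the slideway on its -y side; stop at 2.6. A spring shuts it when let go: torque 0.04 x (angle + 0.5) N m, about 1 N at the free edge at a right angle. At a right angle its edge reaches x = -94 mm; the rack must stand short of that meanwhile
- gate_edge (a point): top of the gate's free edge. The gate is a grey panel with steel trim, 5 mm thick, 88 mm from hinge axis to free edge, from 27 to 72 mm above the table (it passes over the upstands). Shut, it spans y = -42 to +44 mm at x = -8.5 to -3.5 mm, outside the end wall, so a fingertip let down behind it in the mouth can pull it open
- rose (a point): underside of the rinse rose, at (120, 30, 115) mm: 40 mm across, on a 12 mm pipe that stands beyond the tub's far end at (165, 30) mm and bends back over it, top 151 mm above the table. Its hose lies flat beyond
- rack: grey plastic vial rack, loose, 160 g (0.7 to 1.4 times), 48 mm along the slideway (its x), 68 mm wide (its y), walls 34 mm high; six white-capped vials fixed in it, tops 36 mm above its underside. Origin: centre of its underside; axes nearly along the tub's. If pushed well off its middle it skews and jams between the upstands. Starts on the slideway, leading side 104 to 145 mm from the end wall
- beaker: white open plastic beaker, 68 mm across, 85 mm high, on the table beside the slideway; origin at the centre of its underside. To be left alone
- jar: brown soil jar with steel lid, 56 mm across, 70 mm high, on the table; origin at the centre of its underside. To be left alone
- scoop: spatula with wooden handle, about 190 mm long, lying flat on the table; origin at the middle of its underside. To be left alone
Things that resemble listed ones, but are neither listed nor needed, are in the scene too. Of the things like the rack, leave any that is blue; of the rest the smaller one is meant.

How it is judged:
On the way, in this order (a step that is already met when the one before it is completed fails the run):
1. a finger has swung the gate open while the rack still stands outside it (value of joint gate above 1.2 rad and contact force between the fingers and gate above 0.1 N and x of rack in the frame of tub below -0.06 m), for 0.1 s.
2. the rack is in the mouth while a finger holds the gate open (value of joint gate above 1.2 rad and contact force between the fingers and gate above 0.1 N and x of rack in the frame of tub between -0.01 and 0.025 m), for 0.1 s.
At the end, for the whole second after the job is handed in: the rack stands upright and at rest on the tub's floor, wholly past the gate (its origin 20 to 125 mm beyond the outside of the end wall, within 40 mm of the centre line), and the gate is shut behind it (under 0.06 rad) (x of rack in the frame of tub between 0.02 and 0.125 m and y of rack in the frame of tub between -0.04 and 0.04 m and z of rack in the frame of tub below 0.016 m and angle between rack's own z axis and vertical below 0.1 rad and value of joint gate below 0.06 rad and linear speed of rack below 0.01 m/s); the robot touches nothing.
It fails at once if the rack is lifted (more than 8 mm) or tipped (more than 0.25 rad) (z of rack in the frame of tub above 0.02 m or angle between rack's own z axis and vertical above 0.25 rad).
It fails at once if the gate knocks or drags against the rack (more than 0.5 N) (contact force between gate and rack above 0.5 N).
It fails at once if the beaker, the jar or the scoop is moved more than 20 mm (distance of any of beaker, jar, scoop from where it was at the start of the episode above 0.02 m).
It also fails if it takes over 62 s, if anything falls off the work surface, if the arm or the gripper's body presses on something with over 40 N, if the wrist force passes 120 N, or if a joint passes its speed limit or range.

## Working session

There is one attempt and no reset: what is moved stays moved. The work goes in short steps, Python scripts to look and compute and a tool call to move; the robot and the scene stay as the last step left them, time stands still between calls to the robot, and variables do not carry over. Pictures are saved under pics/ and viewed, at most 10 in all, crops included, and the job is handed in when it is done.

Besides the shell and the picture viewer there is one more tool, called after "Emit:" as name(argument=value, ...) on one line, values as JSON. jog_arm: Moves the arm, as the interface text tells. Its arguments: {"type":"object","properties":{"increments":{"type":"array","items":{"type":"array"}},"force":{"type":"number"}},"required":["increments"]}

```bash
mkdir -p pics; cat > h.py <<'E'
from rig import *
import numpy as np, cv2
from scipy.spatial.transform import Rotation as R
def w(cam,p): return (camera_params(cam)["world_from_camera"]@np.r_[p,1])[:3]
def px(cam,P):
    c=camera_params(cam); q=np.linalg.inv(c["world_from_camera"])@np.r_[P,1]; u=np.array(c["intrinsics"])@q[:3]; return u[:2]/u[2]
def ray(cam,uv,z):
    c=camera_params(cam); T=np.array(c["world_from_camera"]); d=T[:3,:3]@np.linalg.inv(c["intrinsics"])@np.r_[uv,1]; o=T[:3,3]; return o+d*(z-o[2])/d[2]
E
python3 - <<'E'
from h import *
s=observe(); print(s["t"],s["tool_pos"],s["tool_rot"],s["gripper_width"])
for c in ["scene","top"]:
    cv2.imwrite(f"pics/{c}0.png",grab_frame(c)[:,:,::-1])
    for n in ["tub","rack","gate","gate_edge","gate_hinge","slide_end","beaker","jar","scoop","rose"]:
        try:
            for d in find_in(n,c):
                P=w(c,d["location"]); print(c,n,round(d["confidence"],2),P.round(3),px(c,P).round())
        except Exception as e: print(c,n,e)
print(observe()["t"])
E
```

```text
0.0 [ 0.29051157 -0.66332694  0.2301106 ] [-1.11854262e-03  9.78770423e-01  2.04956373e-01 -3.04044477e-04] 1.0002194844672103
scene tub 0.81 [ 0.617 -0.091  0.022] [283. 343.]
scene rack 0.82 [0.733 0.221 0.033] [451. 221.]
scene rack 0.76 [0.447 0.099 0.04 ] [251. 207.]
scene rack 0.62 [0.619 0.12  0.042] [356. 233.]
scene gate 0.97 [ 0.607 -0.011  0.053] [306. 284.]
scene gate_edge 0.74 [ 0.619 -0.093  0.026] [283. 343.]
scene gate_edge 0.68 [ 0.608 -0.013  0.055] [305. 284.]
scene gate_hinge 0.82 [ 0.623 -0.091  0.023] [287. 344.]
scene slide_end 0.75 [ 0.621 -0.089  0.021] [287. 343.]
scene slide_end 0.27 [ 0.484 -0.155  0.001] [173. 349.]
scene beaker 0.94 [0.76  0.088 0.06 ] [439. 271.]
scene jar 0.59 [ 0.773 -0.016  0.058] [419. 330.]
scene scoop 0.91 [ 0.485 -0.156  0.004] [173. 349.]
scene rose 0.93 [ 0.62  -0.09   0.024] [285. 342.]
top tub 0.89 [ 0.615 -0.071  0.011] [396. 222.]
top rack 0.92 [0.436 0.109 0.043] [277. 346.]
top rack 0.83 [0.611 0.131 0.046] [261. 225.]
top rack 0.71 [0.727 0.228 0.033] [198. 152.]
top gate 0.85 [ 0.601 -0.011  0.074] [359. 228.]
top gate 0.46 [ 0.612 -0.071  0.013] [396. 224.]
top gate_edge 0.61 [ 0.6   -0.01   0.072] [358. 228.]
top gate_edge 0.26 [ 0.614 -0.069  0.013] [394. 223.]
top gate_hinge 0.9 [ 0.615 -0.069  0.012] [394. 222.]
top slide_end 0.75 [ 0.61  -0.071  0.013] [396. 225.]
top beaker 0.6 [0.766 0.109 0.046] [274. 122.]
top jar 0.91 [0.758 0.003 0.069] [346. 120.]
top scoop 0.8 [ 0.489 -0.131  0.001] [437. 304.]
top rose 0.56 [ 0.613 -0.076  0.012] [399. 223.]
1.1
```

View pics/scene0.png

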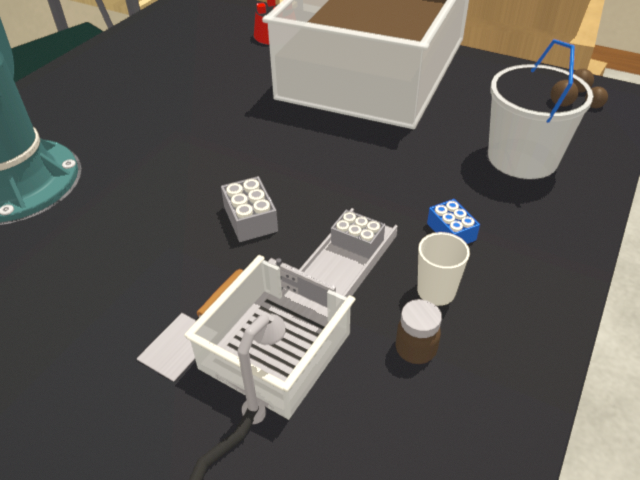

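View pics/top0.png

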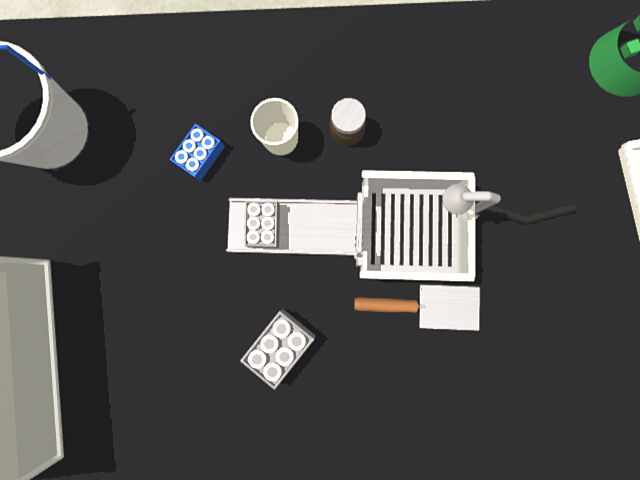

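The three rack candidates in the top picture are blue at (197,152), large grey at (277,350), and small grey on the slideway at (262,225). The last one fits: it isn't blue, it's the smaller of the two greys, and it stands on the slideway. The gate is at about u=360, with the tub's x running to the right in the image. I'll confirm with an enlarged crop.

```bash
python3 - <<'E'
import cv2
i=cv2.imread("pics/top0.png")[160:290,220:490]
cv2.imwrite("pics/crop0.png",cv2.resize(i,None,fx=2.96,fy=2.96,interpolation=cv2.INTER_CUBIC))
E
```

```text
(no output)
```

View pics/crop0.png

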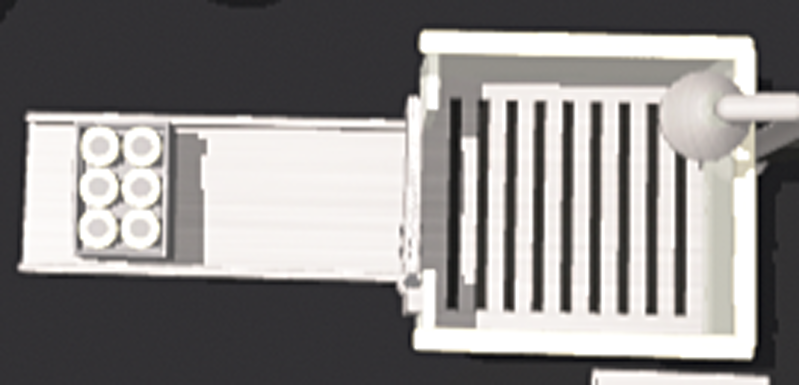

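The crop confirms it: the small grey rack on the slideway, at crop (122,188). The slide end is at crop u≈24, the gate at u≈412, and the tub's rim corners are at (420,30), (755,38), (414,350) and (753,357). Next I'll fit the tub pose.

```bash
cat > fit.py <<'E'
from h import *
from scipy.optimize import least_squares
def T(p,P): 
    c,s=np.cos(p[2]),np.sin(p[2]); return np.array([p[0]+c*P[0]-s*P[1],p[1]+s*P[0]+c*P[1],P[2]])
E
python3 - <<'E'
from fit import *
C=lambda u,v:np.array([u/2.96+220,v/2.96+160])
pts=[((0,71,75),C(420,32)),((150,71,75),C(755,38)),((0,-71,75),C(414,350)),((150,-71,75),C(753,357)),((-205,41,22),C(28,114)),((-205,-41,22),C(20,270))]
f=lambda p:np.concatenate([px("top",T(p,np.array(a)/1000))-b for a,b in pts])
r=least_squares(f,[.6,-.0,-1.57]);print(r.x,r.fun.reshape(-1,2).round(1))
p=r.x; np.save("tub.npy",p)
g=lambda q:np.concatenate([px("top",T(q,np.array(a)))-b for a,b in [((-.024,.034,.046),C(78,122)),((.024,.034,.046),C(171,123)),((.024,-.034,.046),C(166,256)),((-.024,-.034,.046),C(75,254))]])
q=least_squares(g,[.61,.13,-1.57]);print("rack",q.x,q.fun.round(1))
c,s=np.cos(p[2]),np.sin(p[2]);d=q.x[:2]-p[:2];print("rack in tub",c*d[0]+s*d[1],-s*d[0]+c*d[1],q.x[2]-p[2])
# scene check overlay
im=grab_frame("scene")[:,:,::-1].copy()
for a in [(0,71,75),(150,71,75),(0,-71,75),(150,-71,75),(-205,41,22),(-205,-41,22),(-6,-44,72),(-6,44,72),(-6,44,27)]:
    cv2.circle(im,tuple(int(v) for v in px("scene",T(p,np.array(a)/1000)).round()),2,(0,0,255),-1)
for a in [(-24,34,46),(24,34,46),(24,-34,46),(-24,-34,46)]:
    cv2.circle(im,tuple(int(v) for v in px("scene",T(q.x,np.array(a)/1000)).round()),2,(0,255,0),-1)
cv2.imwrite("pics/ov.png",cv2.resize(im[180:430,140:460],None,fx=2.4,fy=2.4,interpolation=cv2.INTER_CUBIC))
for n in ["beaker","jar"]: pass
print([camera_params(k)["world_from_camera"][:3,3] for k in("top","scene")])
E
```

```text
[ 0.60591997 -0.01885157 -1.62000963] [[ 3.2  3.2]
 [-2.8  3.4]
 [ 3.3 -3.5]
 [-2.  -2.8]
 [-1.  -0.4]
 [-0.7  0.4]]
rack [ 0.6134467   0.13004872 -1.61195157] [-0.4 -0.6  0.5 -0.5  0.9  0.5 -1.   0.6]
rack in tub -0.14909027416800527 0.00019270405709272131 0.008058058192284445
[array([0.52911926, 0.02358541, 0.75511393]), array([ 0.88990442, -0.47293758,  0.66644974])]
```

View pics/ov.png

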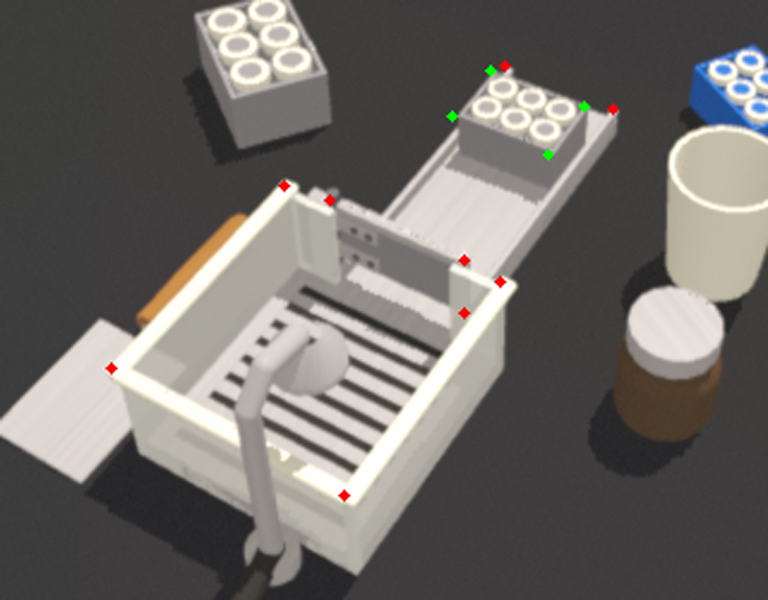

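```bash
python3 - <<'E'
from fit import *
C=lambda u,v:np.array([u/2.96+220,v/2.96+160])
S=lambda u,v:np.array([u/2.4+140,v/2.4+180])
K=[(0,71,75),(150,71,75),(0,-71,75),(150,-71,75),(-205,41,22),(-205,-41,22)]
tp=[C(420,32),C(755,38),C(414,350),C(753,357),C(28,114),C(20,270)]
sc=[S(517,284),S(345,502),S(284,182),S(108,368),S(618,114),None]
def mk(cams):
  def f(p):
    o=[]
    for cam,L in cams:
      for a,b in zip(K,L):
        if b is None: continue
        a=np.array(a,float)
        if a[2]==75: a[0]+=p[3]*np.sign(a[0]-75); a[1]+=p[3]*np.sign(a[1])
        o.append(px(cam,T(p,a/1000))-b)
    return np.concatenate(o)
  return f
for cams in [[("top",tp)],[("scene",sc)],[("top",tp),("scene",sc)]]:
  r=least_squares(mk(cams),[.6,0,-1.6,3]);print(r.x.round(4),r.fun.round(1))
p=r.x; np.save("tub.npy",p[:3])
R4=[(-.024,.034,.046),(.024,.034,.046),(.024,-.034,.046),(-.024,-.034,.046)]
tr=[C(78,122),C(171,123),C(166,256),C(75,254)]; sr=[S(590,112),S(548,165),S(457,122),S(497,76)]
for cams in [[("top",tr)],[("scene",sr)],[("top",tr),("scene",sr)]]:
  q=least_squares(lambda q:np.concatenate([px(c,T(q,np.array(a)))-b for c,L in cams for a,b in zip(R4,L)]),[.61,.13,-1.57])
  c,s=np.cos(p[2]),np.sin(p[2]);d=q.x[:2]-p[:2];print("rack",q.x.round(4),q.fun.round(1),"in tub",(c*d[0]+s*d[1]).round(4),(-s*d[0]+c*d[1]).round(4),(q.x[2]-p[2]).round(3))
E
```

```text
[ 0.6061 -0.0188 -1.6195  4.1995] [ 0.2  0.2  0.2  0.3  0.2 -0.6  1.1  0.2 -1.1 -0.4 -0.7  0.3]
[ 0.6093 -0.0189 -1.6312  2.7741] [-2.  -0.1  0.8  0.5  1.2 -0.6 -0.9  0.8  1.1 -1.2]
[ 0.6074 -0.0186 -1.623   3.5402] [ 0.7 -0.3 -0.3  0.2  0.3 -2.   0.2 -0.9 -1.1 -1.7 -0.9 -1.  -2.2 -1.3
  0.9  0.5 -0.3 -1.5 -2.4  1.  -0.8 -2.2]
rack [ 0.6134  0.13   -1.612 ] [-0.4 -0.6  0.5 -0.5  0.9  0.5 -1.   0.6] in tub -0.1488 -0.0017 0.011
rack [ 0.6196  0.1249 -1.6592] [-0.3  1.7  1.  -1.2 -0.5 -0.7 -0.3  0.3] in tub -0.1439 0.0047 -0.036
rack [ 0.6159  0.1287 -1.6316] [ 0.9 -2.6  1.8 -1.9  1.3 -0.9 -0.5 -1.4 -1.6 -1.2  0.6 -3.9 -1.4 -2.5
 -2.  -1.7] in tub -0.1475 0.0009 -0.009
```

```bash
cat > plan.py <<'E'
# goal(Bx,By,psi,c,ztip): TCP pose; B pushes rack, A = B + D*u(psi) holds gate (tub frame, mm, deg)
from fit import *
import json
p=np.load("tub.npy")
def goal(Bx,By,psi,c,zt):
    D=14.5+85*(1-c); a=np.radians(psi); m=np.array([Bx+D/2*np.cos(a),By+D/2*np.sin(a),zt-13*(1-c)**2])/1000
    phi=a+p[2]+np.pi; y=np.array([np.cos(phi),np.sin(phi),0]); z=np.array([0,0,-1.]); x=np.cross(y,z)
    return T(p,m),R.from_matrix(np.c_[x,y,z])
def cur():
    s=observe(); q=np.array(s["tool_rot"]); return s,np.array(s["tool_pos"]),R.from_quat(q[[1,2,3,0]])
def show(wps,base=None):
    "increments from base (a commanded goal tuple) or the measured pose, for each waypoint"
    s,P,Q=cur()
    if base: P,Q=goal(*base)
    for g in wps:
        G,H=goal(*g); print(g,"->",Q.inv().apply(G-P).round(4).tolist(),np.degrees((Q.inv()*H).as_rotvec()).round(1).tolist(),g[3])
def now(c=0):
    "where B, A are, tub frame mm"
    s,P,Q=cur(); y=Q.apply([0,1,0]); D=(14.5+85*s["gripper_width"])/1000
    cc,ss=np.cos(p[2]),np.sin(p[2]); f=lambda X:(np.array([[cc,ss],[-ss,cc]])@(X[:2]-p[:2])*1000).round(1)
    zt=P[2]*1000+13*s["gripper_width"]**2
    print("t",round(s["t"],2),"B",f(P+y*D/2),"A",f(P-y*D/2),"tipz",round(zt,1),"w",round(s["gripper_width"],3),"ft",np.round(s["ft_force"],2))
E
python3 - <<'E'
from plan import *
print(p); now(); show([(-192,0,-33,0,150),(-192,0,-33,0,28)])
E
```

```text
[ 0.60735128 -0.01860426 -1.62299443]
t 1.15 B [ 705.6 -260.1] A [ 616.7 -304.7] tipz 244.3 w 1.0 ft [-0.63  0.39 -0.41]
(-192, 0, -33, 0, 150) -> [0.5921, -0.6108, 0.0943] [-0.0, 0.0, -120.4] 0
(-192, 0, -33, 0, 28) -> [0.5921, -0.6108, 0.2163] [-0.0, 0.0, -120.4] 0
```

Emit:
jog_arm(increments=[[[0.02,-0.02,0],[0,0,-5],0],[[0.05,-0.05,0],[0,0,-12],0],[[0.08,-0.08,0],[0,0,-19],0],[[0.11,-0.11,0],[0,0,-26],0],[[0.14,-0.145,0],[0,0,-33],0],[[0.17,-0.175,0],[0,0,-40],0],[[0.2,-0.205,0],[0,0,-46],0],[[0.22,-0.225,0],[0,0,-50],0]])

```text
t: 1.95
tool_pos: [0.4033, -0.3665, 0.2316]
tool_rot: [-0.0, 0.799, 0.602, 0.0]
ft_force: [-0.0, -0.2, -0.2]
gripper_width: 1.002
gripper_force: 0.0
```

```bash
python3 -c "
from plan import *
now(); show([(-192,0,-33,0,240)])"
```

```text
t 1.95 B [ 369.3 -137. ] A [ 346.9 -234.1] tipz 244.7 w 1.002 ft [-0.01 -0.21 -0.15]
(-192, 0, -33, 0, 240) -> [0.531, 0.0402, 0.0051] [0.1, -0.0, -70.0] 0
```

Emit:
jog_arm(increments=[[[0.03,0,0],[0,0,-5],0],[[0.07,0.005,0],[0,0,-11],0],[[0.11,0.01,0],[0,0,-18],0],[[0.15,0.01,0],[0,0,-25],0],[[0.19,0.015,0],[0,0,-32],0],[[0.23,0.02,0],[0,0,-39],0],[[0.27,0.02,0],[0,0,-45],0],[[0.31,0.025,0],[0,0,-50],0]])

```text
t: 2.75
tool_pos: [0.5133, -0.0783, 0.2313]
tool_rot: [0.0, 0.47, 0.882, -0.0]
ft_force: [-0.1, 0.8, -0.1]
gripper_width: 0.997
gripper_force: 0.0
```

```bash
python3 -c "
from plan import *
now(); show([(-192,0,-33,0,240),(-192,0,-33,0,80)])"
```

```text
t 2.75 B [ 34.7 -51.1] A [  94.3 -130.5] tipz 244.2 w 0.997 ft [-0.15  0.81 -0.06]
(-192, 0, -33, 0, 240) -> [0.1336, 0.1798, 0.0041] [-0.0, 0.0, -20.1] 0
(-192, 0, -33, 0, 80) -> [0.1337, 0.1799, 0.1641] [-0.0, 0.0, -20.1] 0
```

Emit:
jog_arm(increments=[[[0.02,0.03,0],[0,0,-3],0],[[0.045,0.06,0],[0,0,-7],0],[[0.07,0.095,0],[0,0,-11],0],[[0.095,0.13,0.03],[0,0,-15],0],[[0.115,0.155,0.07],[0,0,-18],0],[[0.134,0.18,0.11],[0,0,-20],0],[[0.134,0.18,0.14],[0,0,-20],0],[[0.134,0.18,0.164],[0,0,-20],0]])

```text
t: 3.55
tool_pos: [0.5885, 0.1334, 0.0647]
tool_rot: [-0.001, 0.31, 0.951, -0.0]
ft_force: [0.8, -0.8, 1.3]
gripper_width: 1.001
gripper_force: 0.0
```

```bash
python3 -c "
from plan import *
now(); show([(-192,0,-33,0,80),(-192,0,-33,0,28),(-164,0,-33,0,28)])
im=grab_frame('scene')[:,:,::-1].copy()
for b in [(-192,0,80)]:
    for k in (0,1): 
        a=np.radians(-33); X=np.array([b[0]+99.5*k*np.cos(a),b[1]+99.5*k*np.sin(a),b[2]])/1000
        cv2.circle(im,tuple(int(v) for v in px('scene',T(p,X))),3,(0,0,255),-1)
cv2.imwrite('pics/s1.png',cv2.resize(im[60:400,140:540],None,fx=1.7,fy=1.7))"
```

```text
t 3.55 B [-192.5    0.5] A [-109.2  -54. ] tipz 77.7 w 1.001 ft [ 0.76 -0.79  1.28]
(-192, 0, -33, 0, 80) -> [-0.0, -0.0007, -0.0023] [-0.1, -0.1, -0.2] 0
(-192, 0, -33, 0, 28) -> [-0.0001, -0.0006, 0.0497] [-0.1, -0.1, -0.2] 0
(-164, 0, -33, 0, 28) -> [-0.0154, -0.024, 0.0497] [-0.1, -0.1, -0.2] 0
```

View pics/s1.png

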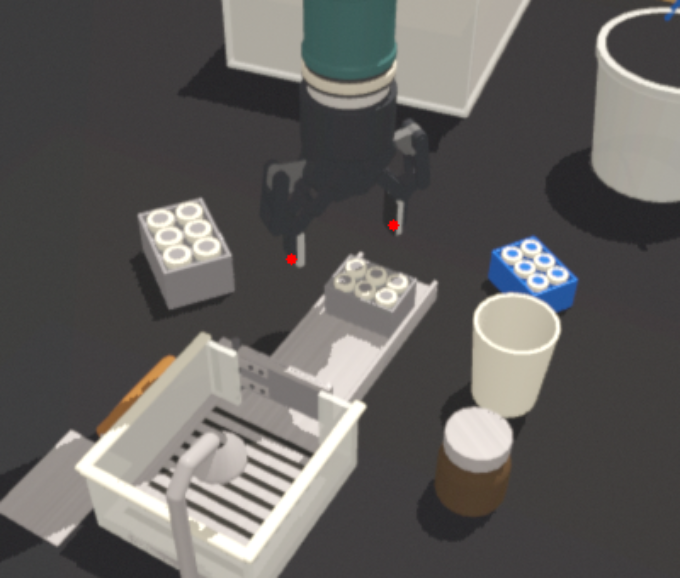

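The fingertips are at crop (300,265) and (400,233), which agrees with the model. Finger B is behind the rack and A is outside the lane. I'll lower and nudge the rack about 20 mm.

Emit:
jog_arm(increments=[[[0,0,0.02],[0,0,0],0],[[0,0,0.04],[0,0,0],0],[[0,0,0.05],[0,0,0],0],[[-0.003,-0.004,0.05],[0,0,0],0],[[-0.006,-0.009,0.05],[0,0,0],0],[[-0.009,-0.014,0.05],[0,0,0],0],[[-0.012,-0.019,0.05],[0,0,0],0],[[-0.015,-0.023,0.05],[0,0,0],0]])

```text
t: 4.4
tool_pos: [0.5882, 0.1043, 0.0182]
tool_rot: [0.001, 0.312, 0.95, 0.001]
ft_force: [0.8, 1.6, 0.9]
gripper_width: 1.002
gripper_force: 0.9
```

```bash
python3 -c "
from plan import *
now(); cv2.imwrite('pics/t2.png',cv2.resize(grab_frame('top')[150:300,210:480,::-1],None,fx=2.96,fy=2.96,interpolation=cv2.INTER_CUBIC))
show([(-167,0,-33,0,28),(-167,0,-33,0,100),(-69,69,-33,0,100),(-69,69,-33,0,58)])"
```

```text
t 4.4 B [-163.4    1.9] A [-80.2 -52.9] tipz 31.3 w 1.002 ft [0.79 1.58 0.92]
(-167, 0, -33, 0, 28) -> [0.0039, 0.0029, 0.003] [0.1, 0.1, -0.4] 0
(-167, 0, -33, 0, 100) -> [0.0038, 0.003, -0.069] [0.1, 0.1, -0.4] 0
(-69, 69, -33, 0, 100) -> [-0.1077, -0.0408, -0.0688] [0.1, 0.1, -0.4] 0
(-69, 69, -33, 0, 58) -> [-0.1077, -0.0408, -0.0268] [0.1, 0.1, -0.4] 0
```

View pics/t2.png

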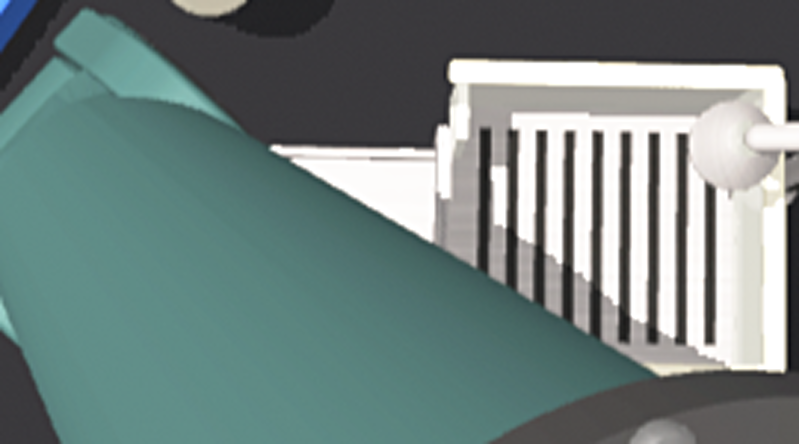

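The arm hides the rack in the top view; only the tub and an empty stretch of slideway near (350,170) show. The force change suggests contact. I'll back off, lift, and put finger A over the mouth.

Emit:
jog_arm(increments=[[[0.003,0.004,0],[0,0,0],0],[[0.004,0.005,-0.03],[0,0,0],0],[[0.004,0.003,-0.069],[0,0,0],0],[[-0.02,-0.007,-0.072],[0,0,0],0],[[-0.045,-0.017,-0.072],[0,0,0],0],[[-0.07,-0.027,-0.072],[0,0,0],0],[[-0.095,-0.037,-0.072],[0,0,0],0],[[-0.109,-0.043,-0.072],[0,0,0],0]])

```text
t: 5.25
tool_pos: [0.6504, 0.0025, 0.089]
tool_rot: [0.0, 0.313, 0.95, -0.001]
ft_force: [0.2, 0.4, -0.3]
gripper_width: 1.0
gripper_force: 0.0
```

```bash
python3 -c "
from plan import *
now(); im=grab_frame('scene')[:,:,::-1].copy()
cv2.imwrite('pics/s3.png',cv2.resize(im[120:400,180:500],None,fx=2.1,fy=2.1,interpolation=cv2.INTER_CUBIC))
show([(-66,69,-33,0,58)])"
```

```text
t 5.25 B [-64.8  69.3] A [18.1 14.4] tipz 102.0 w 1.0 ft [ 0.18  0.41 -0.34]
(-66, 69, -33, 0, 58) -> [0.0029, 0.0021, 0.0438] [-0.1, 0.1, -0.7] 0
```

View pics/s3.png

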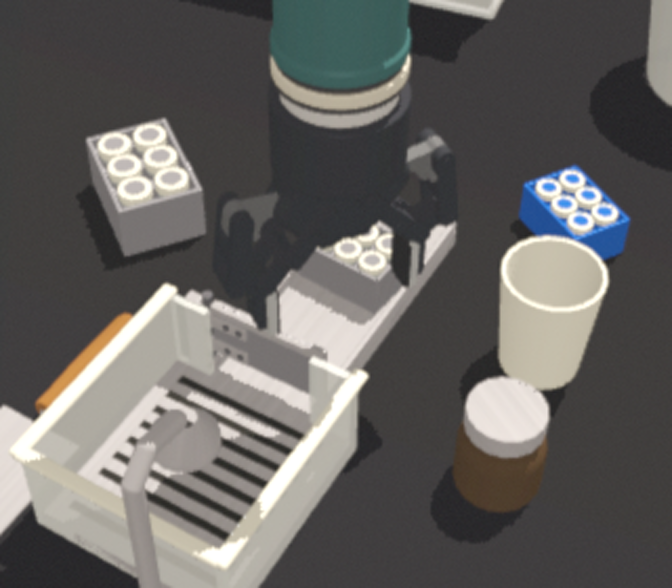

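```bash
python3 -c "
from plan import *
q=lambda a:((px('scene',T(p,np.array(a)/1000))-[180,120])*2.1).round()
print('A',q((18,14.4,102)),'B',q((-65,69,102)))
for L in (-110,-104,-98): print(L,q((L,34,12)),q((L,34,46)),q((L,-34,46)))
print('gate edge top',q((-6,44,72)),'rim',q((-3.5,74.5,75)))
"
```

```text
A [260. 327.] B [405. 275.]
-110 [385. 307.] [387. 274.] [302. 239.]
-104 [381. 313.] [383. 279.] [298. 244.]
-98 [377. 318.] [378. 284.] [293. 249.]
gate edge top [322. 353.] rim [364. 372.]
```

The rack front is at crop (385,307), so its leading side is at about -103 mm. The gate's arc is clear. I'll lower A into the mouth behind the gate.

Emit:
jog_arm(increments=[[[0.003,0.002,0],[0,0,0],0],[[0.003,0.002,0.01],[0,0,0],0],[[0.003,0.002,0.02],[0,0,0],0],[[0.003,0.002,0.03],[0,0,0],0],[[0.003,0.002,0.04],[0,0,0],0],[[0.003,0.002,0.044],[0,0,0],0],[[0.003,0.002,0.044],[0,0,0],0],[[0.003,0.002,0.044],[0,0,0],0]])

```text
t: 6.1
tool_pos: [0.6486, 0.0088, 0.0453]
tool_rot: [0.0, 0.312, 0.95, 0.0]
ft_force: [0.2, -0.8, -0.0]
gripper_width: 1.0
gripper_force: 0.0
```

```bash
python3 -c "
from plan import *
now(); d=(-83.4,54.2)
show([(a[0]+d[0],a[1]+d[1],-33,0,58) for a in [(17,15),(0,15),(-20,14),(-40,8),(-58,-3),(-71,-20),(-80,-38),(-84,-54)]])"
```

```text
t 6.1 B [-71.   67.1] A [12.1 12.4] tipz 58.3 w 1.0 ft [ 0.17 -0.77 -0.01]
(-66.4, 69.2, -33, 0, 58) -> [-0.0046, -0.0027, 0.0003] [0.0, 0.0, -0.4] 0
(-83.4, 69.2, -33, 0, 58) -> [0.0047, 0.0115, 0.0003] [0.0, 0.0, -0.4] 0
(-103.4, 68.2, -33, 0, 58) -> [0.0166, 0.0276, 0.0003] [0.0, 0.0, -0.4] 0
(-123.4, 62.2, -33, 0, 58) -> [0.0326, 0.041, 0.0003] [0.0, 0.0, -0.4] 0
(-141.4, 51.2, -33, 0, 58) -> [0.0517, 0.05, 0.0003] [0.0, 0.0, -0.4] 0
(-154.4, 34.2, -33, 0, 58) -> [0.073, 0.0515, 0.0003] [0.0, 0.0, -0.4] 0
(-163.4, 16.200000000000003, -33, 0, 58) -> [0.093, 0.0492, 0.0003] [0.0, 0.0, -0.4] 0
(-167.4, 0.20000000000000284, -33, 0, 58) -> [0.1086, 0.0437, 0.0003] [0.0, 0.0, -0.4] 0
```

Emit:
jog_arm(increments=[[[0.002,0.006,0],[0,0,0],0],[[0.005,0.0115,0],[0,0,0],0],[[0.011,0.02,0],[0,0,0],0],[[0.017,0.028,0],[0,0,0],0],[[0.025,0.035,0],[0,0,0],0],[[0.033,0.041,0],[0,0,0],0],[[0.043,0.046,0],[0,0,0],0],[[0.052,0.05,0],[0,0,0],0]])

```text
t: 6.9
tool_pos: [0.6358, 0.081, 0.0454]
tool_rot: [0.0, 0.312, 0.95, 0.0]
ft_force: [1.2, -1.8, -0.6]
gripper_width: 1.005
gripper_force: 0.5
```

```bash
python3 -c "
from plan import *
now(); d=(-83.4,54.2)
show([(a[0]+d[0],a[1]+d[1],-33,0,58) for a in [(-58,-3),(-71,-20),(-80,-38),(-84,-54)]])"
```

```text
t 6.9 B [-142.7   50.6] A [-59.2  -4.3] tipz 58.5 w 1.005 ft [ 1.18 -1.8  -0.61]
(-141.4, 51.2, -33, 0, 58) -> [-0.0015, -0.0005, 0.0004] [0.0, 0.0, -0.3] 0
(-154.4, 34.2, -33, 0, 58) -> [0.0199, 0.001, 0.0004] [0.0, 0.0, -0.3] 0
(-163.4, 16.200000000000003, -33, 0, 58) -> [0.0399, -0.0014, 0.0004] [0.0, 0.0, -0.3] 0
(-167.4, 0.20000000000000284, -33, 0, 58) -> [0.0554, -0.0068, 0.0004] [0.0, 0.0, -0.3] 0
```

The gate's reaction shows in the force reading, so A is pulling it open.

Emit:
jog_arm(increments=[[[0.01,0,0],[0,0,0],0],[[0.02,0.001,0],[0,0,0],0],[[0.03,0,0],[0,0,0],0],[[0.04,-0.001,0],[0,0,0],0],[[0.048,-0.004,0],[0,0,0],0],[[0.055,-0.007,0],[0,0,0],0],[[0.055,-0.007,0],[0,0,0],0],[[0.055,-0.007,0],[0,0,0],0]])

```text
t: 7.7
tool_pos: [0.5879, 0.1074, 0.0455]
tool_rot: [0.0, 0.312, 0.95, 0.001]
ft_force: [1.1, 1.4, -0.3]
gripper_width: 1.002
gripper_force: 0.6
```

```bash
python3 -c "
from plan import *
now(); im=grab_frame('scene')[:,:,::-1].copy()
cv2.imwrite('pics/s4.png',cv2.resize(im[140:380,200:480],None,fx=2.5,fy=2.5,interpolation=cv2.INTER_CUBIC))
show([(-167.4,0,-33,0,29)])"
```

```text
t 7.7 B [-166.4    1.4] A [-83.2 -53.4] tipz 58.5 w 1.002 ft [ 1.14  1.43 -0.29]
(-167.4, 0, -33, 0, 29) -> [0.0017, -0.0002, 0.0295] [0.1, 0.0, -0.4] 0
```

View pics/s4.png

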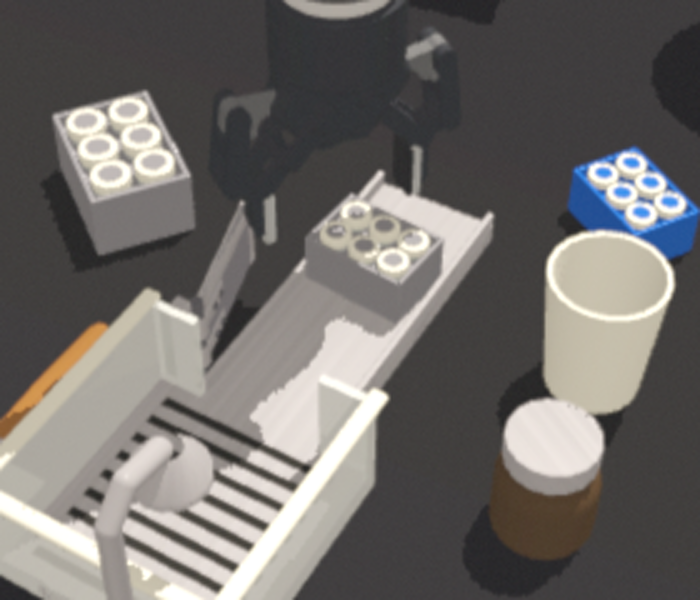

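```bash
python3 -c "
from plan import *
q=lambda a:((px('scene',T(p,np.array(a)/1000))-[200,140])*2.5+[10,4]).round()
for th in (1.4,1.6,1.75,1.9,2.05): s,c=np.sin(th),np.cos(th);print(th,q((-6-88*s,-44+88*c,72)),q((-6-88*s,-44+88*c,27)))
print('tipA',q((-83,-53,58)))
for L in (-110,-104,-98): print(L,q((L,34,12)),q((L,34,46)),q((L,-34,46)),q((L-48,34,46)))
"
```

```text
1.4 [311. 226.] [312. 281.]
1.6 [286. 215.] [288. 270.]
1.75 [266. 208.] [268. 263.]
1.9 [244. 204.] [248. 259.]
2.05 [222. 202.] [226. 257.]
tipA [267. 239.]
-110 [418. 320.] [420. 280.] [320. 238.] [459. 230.]
-104 [414. 326.] [415. 286.] [314. 244.] [454. 236.]
-98 [409. 333.] [410. 293.] [309. 250.] [450. 242.]
```

```bash
python3 -c "
from plan import *
i=cv2.imread('pics/s4.png')[170:340,280:470]
cv2.imwrite('pics/s4c.png',cv2.resize(i,None,fx=3.5,fy=3.5,interpolation=cv2.INTER_CUBIC))"
```

```text
(no output)
```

View pics/s4c.png

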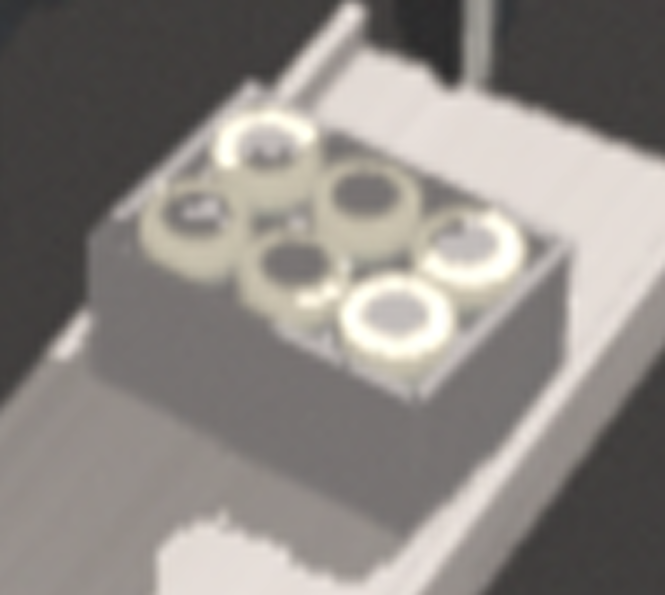

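```bash
python3 -c "
from plan import *
S=lambda u,v:((np.array([u,v])/3.5+[280,170])-[10,4])/2.5+[200,140]
o=[S(572,240),S(418,400),S(90,243),S(255,82)]
R4=[(-.024,.034,.046),(.024,.034,.046),(.024,-.034,.046),(-.024,-.034,.046)]
q=least_squares(lambda q:np.concatenate([px('scene',T(q,np.array(a)))-b for a,b in zip(R4,o)]),[.61,.13,-1.6])
c,s=np.cos(p[2]),np.sin(p[2]);d=q.x[:2]-p[:2];print((c*d[0]+s*d[1]).round(4),(-s*d[0]+c*d[1]).round(4),(q.x[2]-p[2]).round(3),q.fun.round(1))"
```

```text
-0.1267 -0.0057 -0.089 [ 0.7 -0.   0.1  0.5 -0.4 -0.7 -0.5  0.1]
```

The gate is open to about 1.9 rad, with its edge at (243,205) in the picture. The rack is behind its arc and slightly skewed, with B just behind it. I'll lower.

Emit:
jog_arm(increments=[[[0.003,0,0.004],[0,0,0],0],[[0.004,-0.002,0.01],[0,0,0],0],[[0.005,-0.003,0.018],[0,0,0],0],[[0.005,-0.003,0.025],[0,0,0],0],[[0.005,-0.003,0.03],[0,0,0],0],[[0.005,-0.003,0.03],[0,0,0],0],[[0.005,-0.003,0.03],[0,0,0],0],[[0.005,-0.003,0.03],[0,0,0],0]])

```text
t: 8.55
tool_pos: [0.5849, 0.108, 0.0186]
tool_rot: [0.003, 0.312, 0.95, 0.0]
ft_force: [0.6, -0.7, 24.8]
gripper_width: 0.997
gripper_force: 13.5
```

```bash
cat > push.py <<'E'
from plan import *
N=40
def wp(k):
    f=k/N; B=np.array([-167+182*f, np.interp(f,[0,.2,.45,1],[-4,-6,0,5])]); A=np.array([-82+20*f,-55.])
    v=A-B; D=np.hypot(*v); c=max(0,round(1-(D-14.5)/85,2)); return (round(B[0],1),round(B[1],1),round(np.degrees(np.arctan2(v[1],v[0])),1),c,29)
E
python3 -c "
from push import *
now(); show([wp(k) for k in range(1,9)])
for k in range(0,41,4): print(k,wp(k))"
```

```text
t 8.55 B [-166.7   -1.7] A [-83.8 -56.2] tipz 31.5 w 0.997 ft [ 0.6  -0.73 24.84]
(np.float64(-162.4), np.float64(-4.2), np.float64(-32.1), np.float64(0.05), 29) -> [-0.0013, -0.003, 0.0013] [0.1, 0.3, -1.2] 0.05
(np.float64(-157.9), np.float64(-4.5), np.float64(-33.3), np.float64(0.09), 29) -> [-0.0026, -0.0052, 0.0003] [0.1, 0.3, -0.0] 0.09
(np.float64(-153.4), np.float64(-4.8), np.float64(-34.6), np.float64(0.13), 29) -> [-0.0038, -0.0074, -0.0006] [0.1, 0.3, 1.3] 0.13
(np.float64(-148.8), np.float64(-5.0), np.float64(-36.0), np.float64(0.17), 29) -> [-0.0051, -0.0097, -0.0015] [0.1, 0.3, 2.7] 0.17
(np.float64(-144.2), np.float64(-5.2), np.float64(-37.5), np.float64(0.21), 29) -> [-0.0065, -0.0118, -0.0023] [0.1, 0.3, 4.2] 0.21
(np.float64(-139.7), np.float64(-5.5), np.float64(-39.2), np.float64(0.25), 29) -> [-0.0077, -0.014, -0.0031] [0.1, 0.3, 5.9] 0.25
(np.float64(-135.2), np.float64(-5.8), np.float64(-41.0), np.float64(0.29), 29) -> [-0.0089, -0.0161, -0.0039] [0.1, 0.3, 7.7] 0.29
(np.float64(-130.6), np.float64(-6.0), np.float64(-43.0), np.float64(0.32), 29) -> [-0.0102, -0.
[... 220 characters left out ...]
6.0), np.float64(-43.0), np.float64(0.32), 29)
12 (np.float64(-112.4), np.float64(-3.6), np.float64(-54.7), np.float64(0.43), 29)
16 (np.float64(-94.2), np.float64(-1.2), np.float64(-69.4), np.float64(0.49), 29)
20 (np.float64(-76.0), np.float64(0.5), np.float64(-85.9), np.float64(0.52), 29)
24 (np.float64(-57.8), np.float64(1.4), np.float64(-102.2), np.float64(0.49), 29)
28 (np.float64(-39.6), np.float64(2.3), np.float64(-116.4), np.float64(0.42), 29)
32 (np.float64(-21.4), np.float64(3.2), np.float64(-127.5), np.float64(0.31), 29)
36 (np.float64(-3.2), np.float64(4.1), np.float64(-135.8), np.float64(0.17), 29)
40 (np.float64(15.0), np.float64(5.0), np.float64(-142.1), np.float64(0.02), 29)
```

The 25 N upward force comes from A's knuckle resting on the gate top. I'll raise A with a slight tilt, keeping B low, so the knuckle leans off the gate.

```bash
cat >> plan.py <<'E'
def goal(Bx,By,psi,c,zt,tau=8):   # zt: tip B height; A higher by D sin(tau)
    D=14.5+85*(1-c); a=np.radians(psi); t=np.radians(tau)
    phi=a+p[2]+np.pi; y0=np.array([np.cos(phi),np.sin(phi),0]); z0=np.array([0,0,-1.]); x=np.cross(y0,z0)
    y=y0*np.cos(t)+z0*np.sin(t); z=np.cross(x,y)
    return T(p,np.array([Bx,By,zt])/1000)-y*D/2000+z*.013*(1-c)**2, R.from_matrix(np.c_[x,y,z])
def now():
    s,P,Q=cur(); y=Q.apply([0,1,0]); z=Q.apply([0,0,1]); g=s["gripper_width"]; D=(14.5+85*g)/1000; P=P-z*.013*g*g
    cc,ss=np.cos(p[2]),np.sin(p[2]); f=lambda X:np.r_[np.array([[cc,ss],[-ss,cc]])@(X[:2]-p[:2])*1000,X[2]*1000].round(1)
    print("t",round(s["t"],2),"B",f(P+y*D/2),"A",f(P-y*D/2),"w",round(g,3),"ft",np.round(s["ft_force"],2),"j",np.round(s["joints"],2))
E
python3 -c "
from push import *
now(); show([(-168,-4,-32,0,45,0),(-168,-4,-32,0,36,8),(-168,-4,-32,0,32,8)])"
```

```text
t 8.55 B [-166.8   -1.8   31.6] A [-83.8 -56.3  31.4] w 0.997 ft [ 0.6  -0.73 24.84] j [ 0.01  0.76 -0.38  2.01  0.6   0.48  0.11]
(-168, -4, -32, 0, 45, 0) -> [0.0014, -0.0003, -0.0134] [0.1, 0.3, -1.3] 0
(-168, -4, -32, 0, 36, 8) -> [0.0014, -0.0016, -0.0115] [8.1, 0.2, -1.4] 0
(-168, -4, -32, 0, 32, 8) -> [0.0014, -0.0016, -0.0075] [8.1, 0.2, -1.4] 0
```

Emit:
jog_arm(increments=[[[0.001,-0.001,-0.008],[0,0,0],0],[[0.001,-0.001,-0.016],[2,0,0],0],[[0.001,-0.001,-0.016],[4,0,0],0],[[0.001,-0.001,-0.016],[6,0,0],0],[[0.001,-0.001,-0.015],[8,0,-1],0],[[0.001,-0.001,-0.012],[8,0,-1],0],[[0.001,-0.001,-0.01],[8,0,-1],0],[[0.001,-0.001,-0.01],[8,0,-1],0]])

```text
t: 9.35
tool_pos: [0.5797, 0.1068, 0.0245]
tool_rot: [-0.022, 0.303, 0.95, -0.066]
ft_force: [0.4, 1.0, -0.8]
gripper_width: 1.0
gripper_force: 0.6
```

```bash
sed -i 's/,29)$/,31)/' push.py; python3 -c "
from push import *
now(); show([wp(k) for k in range(0,9)]); im=grab_frame('scene')[:,:,::-1].copy()
cv2.imwrite('pics/s5.png',cv2.resize(im[140:340,220:420],None,fx=3,fy=3,interpolation=cv2.INTER_CUBIC))"
```

```text
t 9.35 B [-166.9   -6.8   30.4] A [-83.7 -59.5  44.3] w 1.0 ft [ 0.38  1.01 -0.83] j [-0.04  0.78 -0.38  1.95  0.58  0.66  0.12]
(np.float64(-167.0), np.float64(-4.0), np.float64(-31.0), 0, 31) -> [-0.0035, 0.0015, -0.0008] [-0.0, -0.3, -1.4] 0
(np.float64(-162.4), np.float64(-4.2), np.float64(-32.1), np.float64(0.05), 31) -> [-0.0048, -0.0003, -0.0015] [-0.0, -0.2, -0.3] 0.05
(np.float64(-157.9), np.float64(-4.5), np.float64(-33.3), np.float64(0.09), 31) -> [-0.006, -0.0025, -0.0019] [-0.0, -0.0, 0.9] 0.09
(np.float64(-153.4), np.float64(-4.8), np.float64(-34.6), np.float64(0.13), 31) -> [-0.0071, -0.0047, -0.0023] [-0.0, 0.2, 2.2] 0.13
(np.float64(-148.8), np.float64(-5.0), np.float64(-36.0), np.float64(0.17), 31) -> [-0.0084, -0.0069, -0.0026] [-0.0, 0.4, 3.6] 0.17
(np.float64(-144.2), np.float64(-5.2), np.float64(-37.5), np.float64(0.21), 31) -> [-0.0098, -0.0091, -0.0029] [-0.0, 0.6, 5.1] 0.21
(np.float64(-139.7), np.float64(-5.5), np.float64(-39.2), np.float64(0.25), 31) -> [-0.0109, -0.0112, -0.0032] [-0.0, 0.8, 6.8] 0.25
(np.float64(-135.2), np.float64(-5.8), np.float64(-41.0), np.float64(0.29), 31) -> [-0.0121, -0.0133, -0.0034] [-0.0, 1.1, 8.5] 0.29
(np.float64(-130.6), np.float64(-6.0), np.float64(-43.0), np.float64(0.32), 31) -> [-0.0133, -0.0158, -0.0034] [-0.0, 1.3, 10.5] 0.32
```

View pics/s5.png

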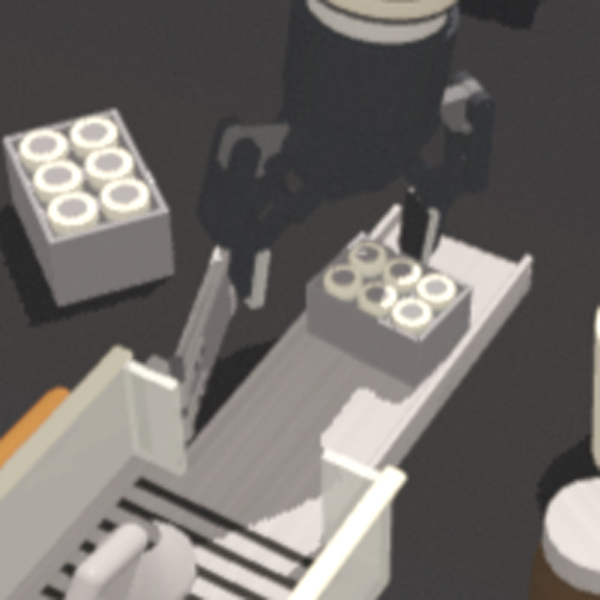

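The wrist force is back to zero. A holds the gate at crop (245,290), B is behind the rack at (430,240), and the rack is clear of the gate. That was the last picture allowed, so from here I'll rely on readings and find_in. Starting the push.

Emit:
jog_arm(force=20, increments=[[[-0.005,0,-0.001],[0,0,0],0.05],[[-0.006,-0.0025,-0.002],[0,0,1],0.09],[[-0.007,-0.0047,-0.0023],[0,0.2,2.2],0.13],[[-0.0084,-0.007,-0.0026],[0,0.4,3.6],0.17],[[-0.0098,-0.009,-0.003],[0,0.6,5],0.21],[[-0.011,-0.011,-0.0032],[0,0.8,6.8],0.25],[[-0.012,-0.0133,-0.0034],[0,1,8.5],0.29],[[-0.0133,-0.0158,-0.0034],[0,1.3,10.5],0.32]])

```text
t: 10.2
tool_pos: [0.5826, 0.0871, 0.031]
tool_rot: [-0.026, 0.39, 0.918, -0.064]
ft_force: [1.2, 2.1, 0.6]
gripper_width: 0.68
gripper_force: 1.3
```

```bash
cat >> plan.py <<'E'
def look(cam="scene"):
    grab_frame(cam); cc,ss=np.cos(p[2]),np.sin(p[2])
    for n in ("rack","gate"):
        for d in find_in(n,cam):
            X=w(cam,d["location"]); y=np.array([[cc,ss],[-ss,cc]])@(X[:2]-p[:2])*1000
            if abs(y[1])<80: print(n,round(d["confidence"],2),y.round(),round(X[2]*1000))
E
python3 -c "
from push import *
now(); look(); now(); show([wp(k) for k in range(8,17)])"
```

```text
t 10.2 B [-131.1   -5.3   31.9] A [-78.8 -54.2  41.9] w 0.68 ft [1.25 2.08 0.58] j [-0.02  0.76 -0.35  1.94  0.51  0.66  0.04]
rack 0.89 [-85.   1.] 42
gate 0.85 [-45. -51.] 55
t 10.35 B [-130.2   -5.4   31.7] A [-77.9 -54.2  41.8] w 0.679 ft [0.76 1.34 1.25] j [-0.02  0.76 -0.35  1.94  0.51  0.66  0.04]
(np.float64(-130.6), np.float64(-6.0), np.float64(-43.0), np.float64(0.32), 31) -> [0.0007, -0.0001, 0.0007] [-0.1, 0.1, -0.0] 0.32
(np.float64(-126.0), np.float64(-5.4), np.float64(-45.6), np.float64(0.35), 31) -> [-0.0012, -0.0017, 0.0006] [-0.0, 0.5, 2.6] 0.35
(np.float64(-121.5), np.float64(-4.8), np.float64(-48.4), np.float64(0.38), 31) -> [-0.0032, -0.0032, 0.0005] [-0.0, 0.9, 5.3] 0.38
(np.float64(-117.0), np.float64(-4.2), np.float64(-51.5), np.float64(0.41), 31) -> [-0.005, -0.0045, 0.0004] [-0.0, 1.3, 8.4] 0.41
(np.float64(-112.4), np.float64(-3.6), np.float64(-54.7), np.float64(0.43), 31) -> [-0.007, -0.0063, 0.0005] [-0.0, 1.8, 11.6] 0.43
(np.float64(-107.8), np.float64(-3.0), np.float64(-58.1), np.float64(0.45), 31) -> [-0.009, -0.008, 0.0006] [-0.0, 2.2, 14.9] 0.45
(np.float64(-103.3), np.float64(-2.4), np.float64(-61.7), np.float64(0.47), 31) -> [-0.0109, -0.0095, 0.0006] [-0.0, 2.7, 18.5] 0.47
(np.float64(-98.8), np.float64(-1.8), np.float64(-65.5), np.float64(0.48), 31) -> [-0.0127, -0.0113, 0.0008] [-0.0, 3.3, 22.3] 0.48
(np.float64(-94.2), np.float64(-1.2), np.float64(-69.4), np.float64(0.49), 31) -> [-0.0147, -0.013, 0.001] [-0.0, 3.8, 26.1] 0.49
```

Emit:
jog_arm(increments=[[[-0.001,-0.0017,0.0006],[0,0.5,2.6],0.35],[[-0.003,-0.0032,0.0005],[0,0.9,5.3],0.38],[[-0.005,-0.0045,0.0005],[0,1.3,8.4],0.41],[[-0.007,-0.0063,0.0005],[0,1.8,11.6],0.43],[[-0.009,-0.008,0.0006],[0,2.2,15],0.45],[[-0.011,-0.0095,0.0006],[0,2.7,18.5],0.47],[[-0.0127,-0.0113,0.0008],[0,3.3,22.3],0.48],[[-0.0147,-0.013,0.001],[0,3.8,26],0.49]])

```text
t: 11.15
tool_pos: [0.5836, 0.0673, 0.0316]
tool_rot: [-0.042, 0.59, 0.804, -0.056]
ft_force: [1.8, 1.9, -0.3]
gripper_width: 0.506
gripper_force: 1.2
```

```bash
python3 -c "
from push import *
now(); look(); now(); show([wp(k) for k in range(16,25)])"
```

```text
t 11.15 B [-94.6  -1.1  30.9] A [-74.7 -54.4  38.9] w 0.506 ft [ 1.77  1.87 -0.32] j [-0.    0.76 -0.28  1.93  0.34  0.64 -0.21]
rack 0.55 [-47.   1.] 46
rack 0.16 [-39. -51.] 56
gate 0.67 [-41. -50.] 55
t 11.3 B [-93.9  -1.2  30.8] A [-73.6 -54.9  39. ] w 0.512 ft [ 1.45 -0.23  0.34] j [-0.    0.76 -0.28  1.93  0.35  0.65 -0.21]
(np.float64(-94.2), np.float64(-1.2), np.float64(-69.4), np.float64(0.49), 31) -> [0.0003, 0.0001, -0.0002] [-0.0, 0.0, 0.1] 0.49
(np.float64(-89.6), np.float64(-0.6), np.float64(-73.5), np.float64(0.5), 31) -> [-0.0021, -0.0004, -0.0002] [-0.0, 0.6, 4.2] 0.5
(np.float64(-85.1), np.float64(0.0), np.float64(-77.6), np.float64(0.51), 31) -> [-0.0046, -0.0008, -0.0002] [-0.0, 1.2, 8.2] 0.51
(np.float64(-80.6), np.float64(0.2), np.float64(-81.7), np.float64(0.51), 31) -> [-0.0069, -0.0018, -0.0] [-0.0, 1.7, 12.3] 0.51
(np.float64(-76.0), np.float64(0.5), np.float64(-85.9), np.float64(0.52), 31) -> [-0.0094, -0.0022, -0.0] [-0.0, 2.3, 16.4] 0.52
(np.float64(-71.4), np.float64(0.7), np.float64(-90.1), np.float64(0.52), 31) -> [-0.0118, -0.003, 0.0001] [-0.0, 2.9, 20.6] 0.52
(np.float64(-66.9), np.float64(0.9), np.float64(-94.2), np.float64(0.51), 31) -> [-0.0141, -0.004, 0.0003] [-0.0, 3.5, 24.7] 0.51
(np.float64(-62.4), np.float64(1.1), np.float64(-98.3), np.float64(0.5), 31) -> [-0.0164, -0.0049, 0.0005] [-0.0, 4.1, 28.7] 0.5
(np.float64(-57.8), np.float64(1.4), np.float64(-102.2), np.float64(0.49), 31) -> [-0.0189, -0.0056, 0.0006] [-0.0, 4.6, 32.6] 0.49
```

Emit:
jog_arm(increments=[[[-0.002,-0.0004,0],[0,0.6,4],0.5],[[-0.0046,-0.0008,0],[0,1.2,8],0.51],[[-0.007,-0.0018,0],[0,1.7,12],0.51],[[-0.0094,-0.0022,0],[0,2.3,16.4],0.52],[[-0.0118,-0.003,0],[0,2.9,20.6],0.52],[[-0.014,-0.004,0],[0,3.5,24.7],0.51],[[-0.0164,-0.005,0.0005],[0,4.1,28.7],0.5],[[-0.019,-0.0056,0.0006],[0,4.6,32.6],0.49]])

```text
t: 12.1
tool_pos: [0.5846, 0.0483, 0.0319]
tool_rot: [-0.056, 0.793, 0.606, -0.041]
ft_force: [1.3, 2.8, -0.5]
gripper_width: 0.513
gripper_force: 1.6
```

```bash
python3 -c "
from push import *
now(); look(); now(); show([wp(k) for k in range(24,33)])"
```

```text
t 12.1 B [-59.4   2.4  31.2] A [-71.6 -53.9  39.3] w 0.513 ft [ 1.29  2.84 -0.52] j [ 0.01  0.75 -0.2   1.94  0.13  0.6  -0.53]
rack 0.85 [-13.  -0.] 44
gate 0.65 [-37. -50.] 59
t 12.25 B [-58.6   1.5  31.1] A [-70.6 -54.5  39.2] w 0.509 ft [ 1.15  0.13 -0.  ] j [ 0.01  0.75 -0.2   1.94  0.13  0.6  -0.53]
(np.float64(-57.8), np.float64(1.4), np.float64(-102.2), np.float64(0.49), 31) -> [-0.0007, 0.0001, 0.0001] [-0.0, -0.0, 0.1] 0.49
(np.float64(-53.2), np.float64(1.6), np.float64(-106.0), np.float64(0.48), 31) -> [-0.0032, 0.0009, 0.0001] [-0.0, 0.5, 3.9] 0.48
(np.float64(-48.7), np.float64(1.8), np.float64(-109.7), np.float64(0.46), 31) -> [-0.0056, 0.0014, 0.0002] [-0.0, 1.0, 7.6] 0.46
(np.float64(-44.1), np.float64(2.0), np.float64(-113.1), np.float64(0.44), 31) -> [-0.0081, 0.002, 0.0003] [-0.0, 1.5, 10.9] 0.44
(np.float64(-39.6), np.float64(2.3), np.float64(-116.4), np.float64(0.42), 31) -> [-0.0104, 0.0028, 0.0003] [-0.0, 2.0, 14.2] 0.42
(np.float64(-35.1), np.float64(2.5), np.float64(-119.4), np.float64(0.39), 31) -> [-0.0128, 0.0031, 0.0006] [-0.0, 2.4, 17.2] 0.39
(np.float64(-30.5), np.float64(2.7), np.float64(-122.3), np.float64(0.37), 31) -> [-0.0153, 0.004, 0.0006] [-0.0, 2.8, 20.0] 0.37
(np.float64(-25.9), np.float64(3.0), np.float64(-125.0), np.float64(0.34), 31) -> [-0.0177, 0.0047, 0.0009] [-0.0, 3.2, 22.7] 0.34
(np.float64(-21.4), np.float64(3.2), np.float64(-127.5), np.float64(0.31), 31) -> [-0.0201, 0.0053, 0.0011] [-0.0, 3.5, 25.2] 0.31
```

Emit:
jog_arm(increments=[[[-0.003,0.001,0],[0,0.5,4],0.48],[[-0.0056,0.0014,0],[0,1,7.6],0.46],[[-0.008,0.002,0],[0,1.5,11],0.44],[[-0.0104,0.0028,0],[0,2,14],0.42],[[-0.013,0.003,0.0005],[0,2.4,17],0.39],[[-0.0153,0.004,0.0006],[0,2.8,20],0.37],[[-0.0177,0.0047,0.001],[0,3.2,22.7],0.34],[[-0.02,0.005,0.001],[0,3.5,25],0.31]])

```text
t: 13.05
tool_pos: [0.5832, 0.0268, 0.0301]
tool_rot: [-0.064, 0.906, 0.417, -0.029]
ft_force: [2.5, 2.3, 0.4]
gripper_width: 0.693
gripper_force: 1.5
```

```bash
python3 -c "
from push import *
now(); look(); now(); show([wp(k) for k in range(32,41)])"
```

```text
t 13.05 B [-21.4   3.   31.1] A [-65.7 -54.5  41.4] w 0.693 ft [2.47 2.25 0.42] j [ 0.02  0.74 -0.13  1.97 -0.03  0.54 -0.76]
rack 0.93 [22.  0.] 43
gate 0.9 [-33. -51.] 62
t 13.2 B [-21.1   2.8  31.1] A [-65.1 -54.8  41.4] w 0.691 ft [ 1.82  0.99 -0.66] j [ 0.02  0.74 -0.13  1.97 -0.03  0.54 -0.76]
(np.float64(-21.4), np.float64(3.2), np.float64(-127.5), np.float64(0.31), 31) -> [0.0005, 0.0002, 0.0001] [-0.0, 0.0, 0.1] 0.31
(np.float64(-16.8), np.float64(3.4), np.float64(-129.8), np.float64(0.28), 31) -> [-0.0014, 0.0019, 0.0002] [-0.0, 0.3, 2.4] 0.28
(np.float64(-12.3), np.float64(3.6), np.float64(-131.9), np.float64(0.24), 31) -> [-0.0034, 0.0031, 0.0006] [-0.0, 0.6, 4.4] 0.24
(np.float64(-7.8), np.float64(3.9), np.float64(-134.0), np.float64(0.21), 31) -> [-0.0051, 0.0049, 0.0008] [-0.0, 0.9, 6.5] 0.21
(np.float64(-3.2), np.float64(4.1), np.float64(-135.8), np.float64(0.17), 31) -> [-0.0071, 0.0063, 0.0012] [-0.0, 1.2, 8.3] 0.17
(np.float64(1.3), np.float64(4.3), np.float64(-137.6), np.float64(0.14), 31) -> [-0.009, 0.0082, 0.0014] [-0.0, 1.4, 10.1] 0.14
(np.float64(5.9), np.float64(4.5), np.float64(-139.2), np.float64(0.1), 31) -> [-0.0109, 0.0097, 0.0019] [-0.0, 1.7, 11.7] 0.1
(np.float64(10.4), np.float64(4.8), np.float64(-140.7), np.float64(0.06), 31) -> [-0.0127, 0.0112, 0.0024] [-0.0, 1.9, 13.1] 0.06
(np.float64(15.0), np.float64(5.0), np.float64(-142.1), np.float64(0.02), 31) -> [-0.0146, 0.0128, 0.0029] [-0.0, 2.1, 14.5] 0.02
```

Emit:
jog_arm(increments=[[[-0.0014,0.002,0],[0,0.3,2.4],0.28],[[-0.0034,0.003,0.0006],[0,0.6,4.4],0.24],[[-0.005,0.005,0.0008],[0,0.9,6.5],0.21],[[-0.007,0.0063,0.0012],[0,1.2,8.3],0.17],[[-0.009,0.0082,0.0014],[0,1.4,10],0.14],[[-0.011,0.0097,0.002],[0,1.7,11.7],0.1],[[-0.0127,0.0112,0.0024],[0,1.9,13],0.06],[[-0.0146,0.0128,0.003],[0,2.1,14.5],0.02]])

```text
t: 14.0
tool_pos: [0.5833, 0.0079, 0.0254]
tool_rot: [-0.067, 0.952, 0.299, -0.02]
ft_force: [2.0, 3.5, 2.0]
gripper_width: 0.979
gripper_force: 2.0
```

```bash
python3 -c "
from push import *
now(); look(); now(); show([(10,5,-142,.02,31,8),(10,5,-142,.02,90,8)])"
```

```text
t 14.0 B [14.4  5.3 30.9] A [-62.  -54.1  44.6] w 0.979 ft [1.98 3.48 2.02] j [ 0.03  0.74 -0.09  1.99 -0.13  0.5  -0.88]
rack 0.56 [46. -1.] 46
gate 0.57 [-23. -44.] 54
gate 0.15 [72. 24.] 18
t 14.15 B [14.7  5.2 30.8] A [-61.6 -54.4  44.5] w 0.98 ft [2.02 1.26 1.34] j [ 0.03  0.74 -0.09  1.99 -0.12  0.5  -0.88]
(10, 5, -142, 0.02, 31, 8) -> [0.0027, -0.0038, 0.0004] [-0.1, -0.1, -0.1] 0.02
(10, 5, -142, 0.02, 90, 8) -> [0.0028, -0.0121, -0.058] [-0.1, -0.1, -0.1] 0.02
```

Emit:
jog_arm(increments=[[[0.001,-0.002,0],[0,0,0],0.02],[[0.001,-0.003,-0.005],[0,0,0],0.02],[[0.001,-0.005,-0.02],[0,0,0],0.02],[[0.001,-0.008,-0.04],[0,0,0],0.02],[[0.001,-0.012,-0.07],[0,0,0],0.02],[[0.001,-0.016,-0.1],[0,0,0],0.02],[[0.001,-0.02,-0.13],[0,0,0],0.02],[[0.001,-0.022,-0.15],[0,0,0],0.02]])

```text
t: 14.95
tool_pos: [0.5825, 0.0087, 0.18]
tool_rot: [-0.067, 0.951, 0.3, -0.02]
ft_force: [0.5, 0.0, -0.2]
gripper_width: 0.985
gripper_force: 0.0
```

Emit:
jog_arm(increments=[[[0,0,0],[0,0,0],0.02],[[0,0,0],[0,0,0],0.02],[[0,0,0],[0,0,0],0.02],[[0,0,0],[0,0,0],0.02],[[0,0,0],[0,0,0],0.02],[[0,0,0],[0,0,0],0.02],[[0,0,0],[0,0,0],0.02],[[0,0,0],[0,0,0],0.02]])

```text
t: 15.75
tool_pos: [0.5834, 0.0091, 0.1768]
tool_rot: [-0.067, 0.951, 0.3, -0.021]
ft_force: [0.1, 0.3, -0.8]
gripper_width: 0.978
gripper_force: 0.0
```

```bash
python3 -c "
from push import *
now(); look(); look('top')
print([ (n,[w(c,d['location']).round(3).tolist() for d in find_in(n,c)]) for c in ('scene','top') for n in ('beaker','jar','scoop')])"
```

```text
t 15.75 B [ 13.1   5.5 182.2] A [-63.1 -54.1 196. ] w 0.978 ft [ 0.09  0.32 -0.84] j [ 0.02  0.52 -0.07  1.92 -0.12  0.78 -0.91]
rack 0.79 [43. -1.] 47
rack 0.72 [73. 18.] 24
gate 0.3 [-130.   -5.] 11
[('beaker', [[0.756, 0.092, 0.057]]), ('jar', [[0.623, -0.086, 0.019], [0.771, -0.015, 0.056]]), ('scoop', [[0.483, -0.155, 0.004]]), ('beaker', [[0.772, 0.109, 0.046]]), ('jar', [[0.763, 0.02, 0.069], [0.609, 0.11, 0.014]]), ('scoop', [[0.49, -0.027, 0.017], [0.616, 0.111, 0.013]])]
```

Rack is inside the tub. I'll check numerically that the gate has shut, comparing against the first picture.

```bash
python3 -c "
from push import *
a=cv2.imread('pics/scene0.png').astype(int); b=grab_frame('scene')[:,:,::-1].astype(int)
def patch(X):
    u,v=(px('scene',T(p,np.array(X)/1000))+[4,1.5]).round().astype(int); return np.abs(a[v-1:v+2,u-1:u+2]-b[v-1:v+2,u-1:u+2]).mean().round(), a[v,u],b[v,u]
for y in (-38,-25,-10,5,20,35,41):
    print('shut y',y,*patch((-4,y,68)))
for d in (30,50,70,85): s,c=np.sin(1.9),np.cos(1.9); print('open',d,*patch((-6-d*s,-44+d*c,65)))
print([ (round(d['confidence'],2),w('scene',d['location']).round(3).tolist()) for d in find_in('gate_edge','scene')])"
```

```text
shut y -38 1.0 [141 146 153] [142 146 153]
shut y -25 1.0 [136 139 146] [136 139 146]
shut y -10 1.0 [137 142 148] [136 141 147]
shut y 5 1.0 [135 140 147] [137 141 148]
shut y 20 1.0 [131 135 141] [132 135 142]
shut y 35 1.0 [183 191 197] [184 192 198]
shut y 41 1.0 [211 219 225] [209 218 224]
open 30 1.0 [61 62 64] [60 60 63]
open 50 1.0 [61 62 64] [62 62 65]
open 70 1.0 [61 62 64] [61 62 65]
open 85 2.0 [60 62 64] [60 61 63]
[(0.94, [0.607, -0.011, 0.056])]
```

The gate's pixels match the first picture, so it is shut. The rack is in the tub at about 45 mm and the hand is clear.

```bash
python3 -c "
from rig import *
print(hand_in())"
```

```text
the job is handed in; nothing more can be done
None
```

The rack is in the rinse tub, about 45 mm past the end wall, with the gate shut behind it and the hand clear; I handed the job in at about 16 s of the 62 s, and no verdict was returned.

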